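Present a chip carrier above the bonding nest

ROBOT

A 6-joint arm with a two-finger parallel gripper is mounted at the origin on the work surface. World frame = base frame: x ahead of the robot, y to its left, z up, the work surface at z = 0. Lengths are in m, angles in degrees, forces in N, time in s.
With the tool pointing down it reaches from about 0.35 to 0.875 m from the base axis. Payload 4.2 kg.
Tool frame: the origin (TCP) lies midway between the tips of the shut fingers; the grasp point (between the pads) lies 19 mm behind it; y points along the fingers, z is the direction in which the jaws open and shut, and the axes are right-handed (so a half turn about y gives the same grasp; the last joint's range is limited). The gripper opens to 87 mm and grips with 3 to 60 N. Pads are 19 mm wide; open, the fingers measure 117 mm over their backs; the gripper's body (75 mm by 190 mm) begins 51 mm behind the grasp point.
Start: joints at [84.202, 22.042, 0.453, 0, -68.411, -14.817], TCP at [0.22, 0.585, 0.223] pointing down, gripper open.
Joint ranges: [-179.83, 179.83], [-69.29, 118.12], [-61.27, 80.66], [-181.25, 117.63], [-171.15, -9.14], [-177.46, 177.46]. Speed limits (degrees/s): [159.86, 159.86, 180, 180, 180, 180].

INTERFACE

Orientations are given as [roll, pitch, yaw] about the fixed x, y, z axes, in that order (R = Rz(yaw) Ry(pitch) Rx(roll)).
In Python, from workcell import env gives the robot as it stands. The module is installed in compiled form; this text tells all that it offers. Calls block until the motion is done:
- env.goto(position, orientation): joint-space move of the TCP to a pose.
- env.move_straight(position, rotation=None, rate=0.15, force_limit=None): straight line of the TCP; rotation=None keeps the orientation; rate is the mean speed in m/s. With force_limit (N) it stops when the force on the tool has changed by that much, and returns True; else False.
- env.set_joints(angles): joint-space move.
- env.gripper_to(opening, grasp_force=None): opening from 0.0 (shut) to 1.0 (fully open); grasp_force is the grip in N (None keeps the last); returns when the fingers have stopped.
- env.dwell(seconds).
- env.inverse_kinematics(position, orientation): joint angles nearest the present ones, or None.
- env.read_state(): the state.
- env.grab_frame(name): name is "scene" or "top" or "wrist"; returns a dict with "image" (480x640x3 uint8, blue, green, red), "fx", "fy", "cx", "cy" (pixels), "position" and "orientation" of the camera in the world. Camera axes: x right, y up, looking along -z (the intrinsics and any distortion apply to the point x, -y, -z); pixel columns grow to the right and rows downward; lengths in m; the calibration is good to about 2 mm. A picture is of the moment at which its call begins. There is no depth.
A pose or a line that the arm cannot do raises env.Unreachable and nothing moves.
- env.close_job(): hands the job in, once; it reports no verdict.
Trained networks look in a picture, given as the dict that the camera call returned (one of the last four; its "shot" number tells which), for a name from the list of things; names that differ only in an ending like _2 or _b are one class to them, and where a whole thing is asked for, a point or a joint stands for the part that bears it (a point fixed in the world has none). Each returns a list of dicts, best first, with "score" (0 to 1); they miss things now and then, are a little off and sometimes report something else, mostly with a low value. They report only what shows in the picture. A call takes as long as a camera call. They do not tell look-alikes from the thing itself.
- env.search_frame(picture, thing): "xyz" ([x, y, z] in m, in world coordinates, good to about 4 mm: the middle of the surface that is visible of it).
- env.trace(picture, thing): "mask" (480x640 bool, what is visible of it).
The state is a dict: "clock": time; "joint_positions": joint angles; "qvel": joint speeds; "joint_torque": joint torques, N m; "position": TCP position; "tool_rot": TCP orientation; "force": force on the tool from outside, world axes, zero at the start; "wrist_torque": the same for the moment, N m; "opening": opening from 0.0 (shut) to 1.0 (fully open).
Only numpy, scipy, OpenCV 4.12 (cv2) and the standard library are available. Lean on these libraries where they do the work, as an engineer would, in place of code of your own. Each camera call takes 0.05 s, during which the arm holds its last target. There are 200 camera calls.

TASK

Take the chip carrier by its upright tab, slide it out of the feed track through the track's open end, lift it over the guard of the bonding station and hold it still about 10 mm above the rim of the nest, level, centred and squared with the nest, so that its alignment can be checked before it is lowered. The carrier must never touch the bonding station (nest or guard), and the jar, the tray and the loupe stay where they are. Finish while still holding the carrier there: do not put it down or let go.

Things in the scene. Friction and masses are not known exactly. Their poses are not given: they have to be found in the camera images.
- carrier_center (a point): Centre, half-way up, of the loose chip carrier: steel plate 60 (x) x 44 (y) x 6 mm with an upright aluminium grip tab 36 (x) x 14 (y) x 42 mm on its middle, 48 mm tall in all: underside 24 mm below this point, tab's top 24 mm above. z up, x along the plate's length; a half turn about z looks the same and is as good.
- track_mouth (a point): Mouth of the feed track: point on the bed's top (12 mm above the bench), on the centre line, where the lips end. z up; x points INTO the covered part, so the carrier comes out along -x. Slide it along the bed until its centre is more than 30 mm out (x below -30 mm), where the plate is clear of the lips, and only then lift it.
- nest (a point): Centre of the bonding station's nest, at the top of its raised dark steel rim, 62 mm above the bench. x along the nest's length, z up. The nest is a block 84 (x) x 68 (y) mm; the rim frames a pocket 66 (x) x 50 (y) mm, 4 mm deep.
- track: Fixed aluminium feed track, bed 230 x 76 x 12 mm; origin on the bench 10 mm further in than the mouth, same axes. From the mouth inward, for 115 mm, side rails 49 mm apart carry dark steel lips, underside 8.5 and top 13.5 mm above the bed, 24 mm free between them; a stop closes the inner end. The 115 mm outside the mouth is bare, open bed.
- station: Fixed bonding station: white base 184 x 184 mm, round pedestal with the nest on top, and a thin grey guard all round: four walls 4 mm thick, inner faces 84 mm from the centre in x and in y, top edge 85 mm above the bench. Origin on the bench under the nest's centre, axes as the nest's.
- carrier: The same chip carrier, 0.13 to 0.25 kg; origin at the centre of its underside, same axes. It starts in the covered part of the feed track, lengthwise along it (within about 0.02 rad), plate under the lips, tab standing up between them, centre 30 to 60 mm inside the mouth.
- jar: Bystander: closed amber glass jar, 38 mm in diameter, 65 mm tall, standing loose between the track and the station. Origin at the centre of its underside.
- tray: Bystander: open black parts tray 90 x 70 x 22 mm, beyond the work. Origin at the centre of its underside.
- loupe: Bystander: black eyepiece loupe, 48 mm in diameter, 40 mm tall, beyond the work. Origin at the centre of its underside.
Mind the look-alikes: they are no part of the job. Leave any pink or red look-alike of the carrier alone.

How it is judged (in metres and radians):
On the way:
1. the carrier has been slid along the bed out of the track's open end (x of carrier_center in the frame of track_mouth between -0.12 and -0.024 m and z of carrier_center in the frame of track_mouth below 0.036 m).
At the end, for the whole second after the job is handed in: Carrier held still over the nest (under 20 mm/s): underside 3 to 19 mm above the rim, centre within 8 mm sideways, long sides within 0.12 rad (either way round), tilt under 0.1 rad, touching neither station nor track; jar, tray and loupe within 20 mm of their places (horizontal distance between carrier_center and nest below 0.008 m and z of carrier_center in the frame of nest between 0.027 and 0.043 m and angle between the x axis of carrier_center and the x axis of nest, either way round below 0.12 rad and angle between carrier_center's own z axis and vertical below 0.1 rad and linear speed of carrier below 0.02 m/s and contact force between the fingers and carrier above 1 N and contact force between carrier and station below 0.1 N and contact force between carrier and track below 0.1 N and distance of each of jar, tray, loupe from where it was at the start of the episode below 0.02 m); the arm keeps its last pose, push and grip.
It fails at once if the carrier touches the bonding station (nest or guard) (contact force between carrier and station above 1 N).
It fails at once if the jar, the tray or the loupe is displaced by more than 20 mm or knocked over (distance of any of jar, tray, loupe from where it was at the start of the episode above 0.02 m or angle between any of jar, tray, loupe's own z axis and vertical above 0.5 rad).
It also fails if it takes over 42 s, if anything falls off the work surface, if the arm or the gripper's body presses on something with over 40 N, if the wrist force passes 120 N, or if a joint passes its speed limit or range.

## Working session

There is one attempt and no reset: what is moved stays moved. The work goes in short steps, each a Python script; the robot and the scene stay as the last script left them, time stands still between calls to the robot, and variables do not carry over. Pictures are saved under pics/ and viewed, about 8 in all and at most 12, crops included, and the job is handed in when it is done.

```bash
mkdir -p pics; ls; python3 - <<'E'
from workcell import env
import cv2,numpy as np
s=env.read_state();print(s['clock'],s['position'],s['tool_rot'],s['opening'])
for n in ['scene','top']:
    f=env.grab_frame(n);cv2.imwrite(f'pics/{n}0.png',f['image']);print(n,[f[k] for k in f if k!='image'])
    for t in ['carrier','track','station','nest','track_mouth','jar','tray','loupe']:
        try: print(t,[(np.round(d['xyz'],4).tolist(),round(d['score'],2)) for d in env.search_frame(f,t)])
        except Exception as e: print(t,e)
print(env.read_state()['clock'])
E
```

```text
pics
0.0 [0.21981964 0.58441314 0.22144815] [-8.98745414e+01  5.71702609e-03  1.59376273e+02] 0.9969124417963594
scene [498.3298682412053, 498.3298682412053, 322.87212210667207, 228.52708671378298, array([ 1.24652933, -0.58033546,  0.71207589]), array([51.19756246, -0.17783471, 49.53244253]), 1]
carrier [([0.6041, -0.336, 0.0048], 0.82), ([0.741, -0.2738, 0.0029], 0.66), ([0.5948, -0.183, 0.0414], 0.63), ([0.6567, -0.0671, 0.0077], 0.62)]
track [([0.5526, -0.2013, 0.0128], 0.59)]
station [([0.5813, 0.2099, 0.0548], 0.61)]
nest [([0.5843, 0.2121, 0.0496], 0.71)]
track_mouth [([0.557, -0.2016, 0.0129], 0.63)]
jar [([0.5634, -0.015, 0.0432], 0.69)]
tray [([0.7833, -0.1353, 0.0072], 0.9), ([0.5551, -0.2015, 0.0115], 0.22)]
loupe [([0.7736, 0.0873, 0.0386], 0.7)]
top [512.3621924423408, 512.3621924423408, 320.5507062832731, 243.47473220822943, array([ 0.53309684, -0.0582484 ,  0.9142557 ]), array([  5.70883863,   0.39780551, -88.77254954]), 2]
carrier [([0.4621, -0.3266, 0.0045], 0.98), ([0.7226, -0.258, 0.0054], 0.88), ([0.5854, -0.1794, 0.0277], 0.82), ([0.6512, -0.0592, 0.0064], 0.78), ([0.5889, -0.3279, 0.0049], 0.57)]
track [([0.5275, -0.1955, 0.011], 0.93), ([0.5883, -0.1743, 0.0258], 0.26)]
station [([0.5682, 0.2346, 0.0169], 0.81), ([0.778, -0.1301, 0.0048], 0.26)]
nest [([0.5722, 0.2343, 0.0184], 0.95)]
track_mouth [([0.5298, -0.1943, 0.0115], 0.89)]
jar [([0.5481, -0.0025, 0.0641], 0.75)]
tray [([0.7785, -0.1327, 0.004], 0.74), ([0.5525, -0.0058, 0.0646], 0.23)]
loupe []
0.9
```

View pics/top0.png

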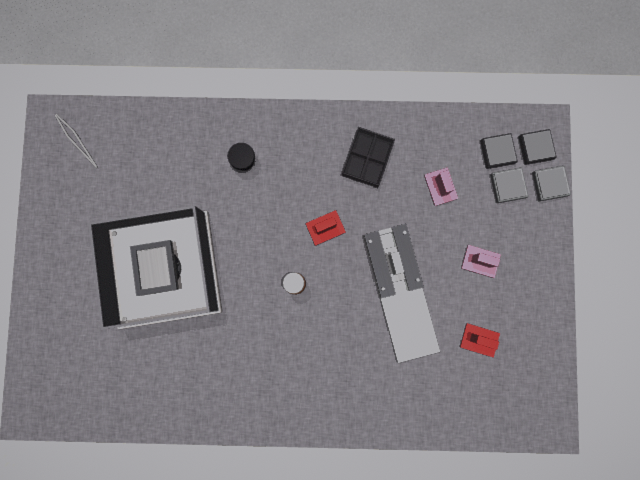

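View pics/scene0.png

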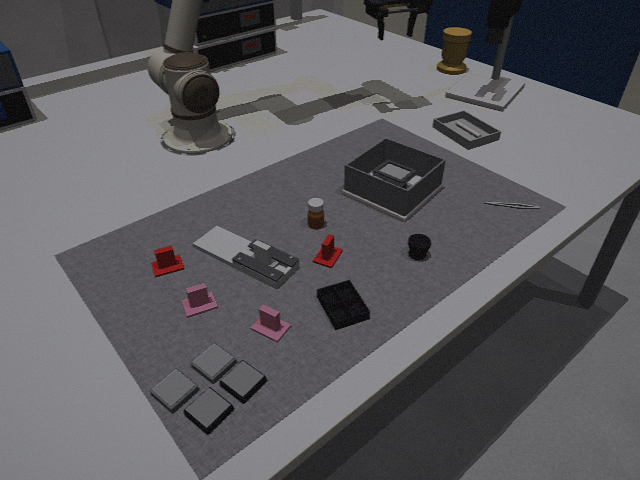

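The top view shows these candidates: red at (325,227) and (480,340), pink at (441,186) and (482,261), and the grey tab in the track at (396,263). I choose the grey one, because it is the only one in the track. I'll check it in a close crop, together with the nest.

```bash
cat > h.py <<'E'
from workcell import env
import cv2,numpy as np
from scipy.spatial.transform import Rotation as R
def rot(o): return R.from_euler('xyz',o,degrees=True).as_matrix()
def px2w(f,u,v,z):
    M=rot(f['orientation']);p=np.array(f['position'])
    d=M@np.array([(u-f['cx'])/f['fx'],-(v-f['cy'])/f['fy'],-1.])
    return p+d*(z-p[2])/d[2]
def w2px(f,P):
    q=rot(f['orientation']).T@(np.array(P)-f['position'])
    return np.array([f['cx']+f['fx']*q[0]/-q[2], f['cy']-f['fy']*q[1]/-q[2]])
E
python3 - <<'E'
import cv2,numpy as np
i=cv2.imread('pics/top0.png')
a=cv2.resize(i[215:370,350:450],None,fx=3.8,fy=3.8,interpolation=cv2.INTER_CUBIC)
b=cv2.resize(i[200:335,85:225],None,fx=3,fy=3,interpolation=cv2.INTER_CUBIC)
b=cv2.copyMakeBorder(b,0,a.shape[0]-b.shape[0],0,0,cv2.BORDER_CONSTANT)
cv2.imwrite('pics/crop.png',np.hstack([a,b])); print(a.shape)
E
```

```text
(589, 380, 3)
```

View pics/crop.png

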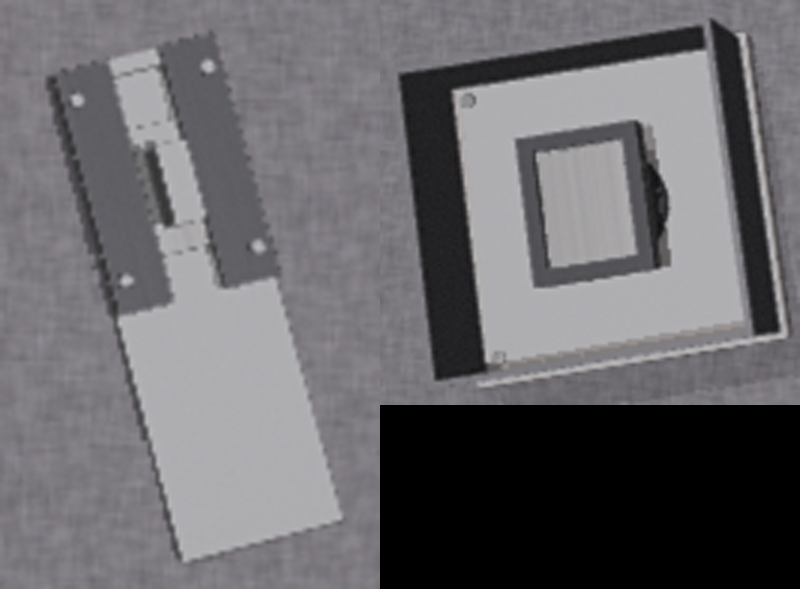

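The crop shows an aluminium tab standing between the dark lips at about crop (180,185), so the choice holds. The lip ends are at about (117,315) and (280,278), the bed's end corners at (181,562) and (343,518), and the nest rim corners at (516,138), (636,121), (658,268) and (537,287). Next I'll compute poses from these.

```bash
python3 - <<'E'
from h import *
f=env.grab_frame('top')
A=lambda p,z:px2w(f,350+p[0]/3.8-.37,215+p[1]/3.8-.37,z)
B=lambda p,z:px2w(f,85+(p[0]-380)/3-.33,200+p[1]/3-.33,z)
bl,br=A((181,562),.012),A((343,518),.012)
ll,lr=A((117,315),.0255),A((280,278),.0255)
tl,tr=A((48,77),.0255),A((213,33),.0255)
for n,p in zip('bl br ll lr tl tr'.split(),[bl,br,ll,lr,tl,tr]):print(n,p.round(4))
far=(bl+br)/2;m=(ll+lr)/2;t=(tl+tr)/2
print('widths',[np.linalg.norm((a-b)[:2]) for a,b in[(bl,br),(ll,lr),(tl,tr)]],'len',np.linalg.norm((m-far)[:2]),np.linalg.norm((t-m)[:2]))
ang=lambda d:np.degrees(np.arctan2(d[1],d[0]))
print('yaw',ang(t-far),ang(t-m),ang(m-far),ang(bl-br)-90)
tab=[A(p,.06) for p in[(160,147),(185,140),(203,220),(173,225)]];print('tab',np.round(tab,4),np.mean(tab,0))
n=[B(p,.062) for p in[(516,138),(636,121),(658,268),(537,287)]]
print('nest',np.mean(n,0),[np.linalg.norm(n[i]-n[i-1]) for i in range(4)],ang(n[0]-n[3]),ang(n[1]-n[2]),ang(n[0]-n[1])-90)
print(env.read_state()['clock'])
E
```

```text
bl [ 0.4192 -0.187   0.012 ]
br [ 0.4405 -0.2606  0.012 ]
ll [ 0.5303 -0.1554  0.0255]
lr [ 0.5486 -0.2292  0.0255]
tl [ 0.6384 -0.1226  0.0255]
tr [ 0.6603 -0.1982  0.0255]
widths [np.float64(0.07659120622399287), np.float64(0.07603167196737158), np.float64(0.07869790613963654)] len 0.11404211642871034 0.1143671736981215
yaw 16.104362340664608 16.161387888430188 16.04717425141373 16.169734774312204
tab [[ 0.6043 -0.1698  0.06  ]
 [ 0.6076 -0.1807  0.06  ]
 [ 0.5726 -0.1888  0.06  ]
 [ 0.5702 -0.1757  0.06  ]] [ 0.58867164 -0.17874691  0.06      ]
nest [0.57231801 0.22705068 0.062     ] [np.float64(0.08408328072727309), np.float64(0.06754472366561615), np.float64(0.08311358682095384), np.float64(0.06757048155358975)] 11.305900357871847 11.342141163815404 9.310904336832479
0.95
```

```bash
python3 - <<'E'
from h import *
for y in (16.1,-163.9):
    for p in ([.588,-.178,.16],[.588,-.178,.035]): print(y,env.inverse_kinematics(p,[-90,0,y]))
    print(env.inverse_kinematics([.572,.227,.13],[-90,0,y-5.2]))
env.goto([.588,-.178,.17],[-90,0,16.1])
env.gripper_to(.5)
s=env.read_state();print(s['position'],s['tool_rot'],s['clock'],s['joint_positions'])
f=env.grab_frame('wrist');cv2.imwrite('pics/w1.png',f['image']);print(f['position'],f['orientation'])
for t in ['carrier','track']: print(t,[(np.round(d['xyz'],4).tolist(),round(d['score'],2)) for d in env.search_frame(f,t)])
print(w2px(f,[.588,-.178,.06]))
np.save('w1.npy',{k:f[k] for k in f if k!='image'})
E
```

```text
16.1 [-1.76548666e+00  2.38008463e+01 -6.21411035e+00 -2.54444375e-14
 -5.99850433e+01 -7.21345133e+01]
16.1 [-1.76548666e+00  3.16720647e+01 -1.36454436e+01 -2.54444375e-14
 -4.46824917e+01 -7.21345133e+01]
[ 3.66962869e+01  2.55133283e+01 -8.17335957e+00 -2.54444375e-14
 -5.63133121e+01 -1.15796287e+02]
-163.9 [-1.76548666e+00  2.38008463e+01 -6.21411035e+00  2.54444375e-14
 -5.99850433e+01  1.07865487e+02]
-163.9 [-1.76548666e+00  3.16720647e+01 -1.36454436e+01  2.54444375e-14
 -4.46824917e+01  1.07865487e+02]
[ 3.66962869e+01  2.55133283e+01 -8.17335957e+00  2.54444375e-14
 -5.63133121e+01  6.42037131e+01]
[ 0.58799443 -0.17801245  0.16998938] [-9.00008456e+01  1.46156353e-03  1.60994073e+01] 4.9083 [-1.76605792e+00  2.33012525e+01 -5.46370492e+00  1.42956554e-03
 -6.12361743e+01 -7.21352227e+01]
[ 0.5164007  -0.19785706  0.33317716] [-1.55662703e+01 -2.52525889e-03  1.06134723e+02]
carrier [([0.4723, -0.314, 0.0074], 0.87), ([0.6385, -0.0673, 0.0054], 0.79), ([0.5888, -0.3219, 0.006], 0.77), ([0.5827, -0.1848, 0.0266], 0.61), ([0.5228, -0.1942, 0.0115], 0.26)]
track [([0.5236, -0.1956, 0.0117], 0.92)]
[321.59682648 233.41371685]
```

View pics/w1.png

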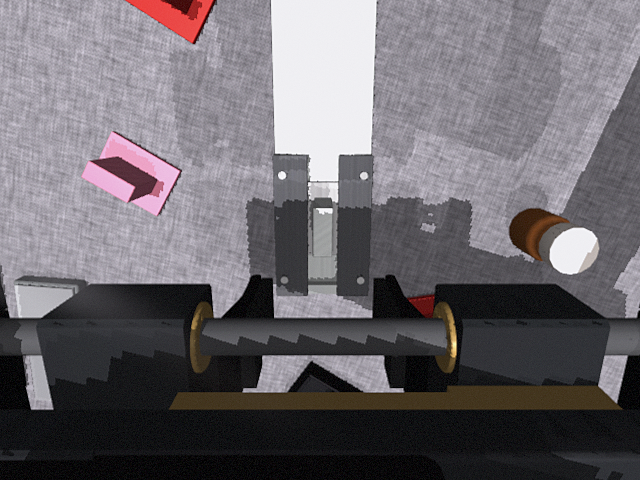

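The wrist view shows the track upright in the frame and the tab's top centred at about (322,231). I predicted (321.6,233.4), so they agree within about 1 mm. I'll grasp and slide it out.

```bash
python3 - <<'E'
from h import *
def st(l):
    s=env.read_state();print(l,s['position'].round(4),s['tool_rot'].round(2),s['force'].round(1),round(s['opening'],3),round(s['clock'],2))
st(0)
print(env.move_straight([.588,-.178,.034],rate=.1,force_limit=8));st('down')
env.gripper_to(0,grasp_force=35);env.dwell(.2);st('grip')
E
```

```text
0 [ 0.588 -0.178  0.17 ] [-90.   -0.   16.1] [-0.7  0.1 -0.1] 0.5 5.06
False
down [ 0.5885 -0.178   0.0347] [-9.003e+01 -8.000e-02  1.611e+01] [-0.7  0.2  0.1] 0.502 6.57
grip [ 0.5881 -0.1781  0.0341] [-9.001e+01 -1.000e-02  1.610e+01] [ 0.  -0.5 -0.1] 0.158 7.39
```

```bash
python3 - <<'E'
from h import *
def st(l):
    s=env.read_state();print(l,s['position'].round(4),s['tool_rot'].round(2),s['force'].round(1),round(s['opening'],3),round(s['clock'],2))
c,s=np.cos(np.radians(16.1)),np.sin(np.radians(16.1))
print(env.move_straight([.588-.105*c,-.178-.105*s,.034],rate=.06,force_limit=25));env.dwell(.2);st('out')
f=env.grab_frame('wrist')
g=env.grab_frame('scene')
a=f['image'][100:400,120:520]; u,v=w2px(g,[.49,-.207,.03]).astype(int)
b=cv2.resize(g['image'][v-50:v+50,u-66:u+67],(400,300),interpolation=cv2.INTER_CUBIC)
cv2.imwrite('pics/out.png',np.hstack([a,b]))
E
```

```text
False
out [ 0.4872 -0.2072  0.0341] [-90.01   0.    16.11] [0.4 0.3 1. ] 0.16 9.49
```

View pics/out.png

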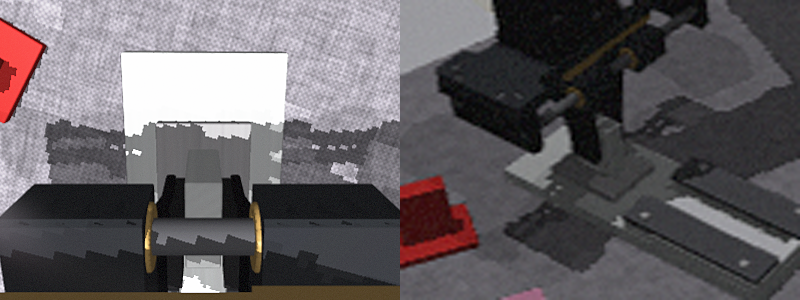

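The plate is clear of the lips and held upright between the pads, with its outer edge at wrist pixels (277..370, 222). I'll check the offset in the grip, lift, and carry it to above the nest.

```bash
python3 - <<'E'
from h import *
def st(l):
    s=env.read_state();print(l,s['position'].round(4),s['tool_rot'].round(2),s['force'].round(1),round(s['opening'],3),round(s['clock'],2));return s
f=env.grab_frame('wrist');s=env.read_state()
Rz=R.from_euler('z',-16.1,degrees=True).as_matrix()
for u in (277,370): print('edge rel TCP',(Rz@(px2w(f,u,222,.018)-s['position'])).round(4))
x,y=s['position'][:2]
env.move_straight([x,y,.15],rate=.12);env.dwell(.2);st('lift')
env.move_straight([.572,.13,.15],rotation=[-90,0,10.8],rate=.15);st('near')
f=env.grab_frame('wrist');cv2.imwrite('pics/w3.png',f['image'])
np.save('w3.npy',{k:f[k] for k in f if k!='image'},allow_pickle=True)
for t in ['nest','station','carrier']: print(t,[(np.round(d['xyz'],4).tolist(),round(d['score'],2)) for d in env.search_frame(f,t)][:2])
c,sn=np.cos(np.radians(10.8)),np.sin(np.radians(10.8))
for a,b in [(42,34),(42,-34),(-42,34),(-42,-34)]: print('pred',w2px(f,[.5723+(a*c-b*sn)/1e3,.227+(a*sn+b*c)/1e3,.062]).round(1))
E
```

```text
edge rel TCP [-0.031  -0.0202 -0.016 ]
edge rel TCP [-0.031   0.0225 -0.016 ]
lift [ 0.4868 -0.2071  0.1492] [-89.96   0.09  16.1 ] [-0.4  0.1 -2. ] 0.159 10.96
near [0.5719 0.1295 0.15  ] [-9.000e+01  1.000e-02  1.076e+01] [-0.7 -0.3 -1.9] 0.158 13.43
nest [([0.5344, 0.2575, 0.0353], 0.81)]
station [([0.5345, 0.2528, 0.0336], 0.69)]
carrier [([0.554, 0.1197, 0.1326], 0.85), ([0.6445, -0.0494, 0.0044], 0.62)]
pred [508.6 326.2]
pred [410.6 326.2]
pred [525.  207.3]
pred [418.3 207.3]
```

View pics/w3.png

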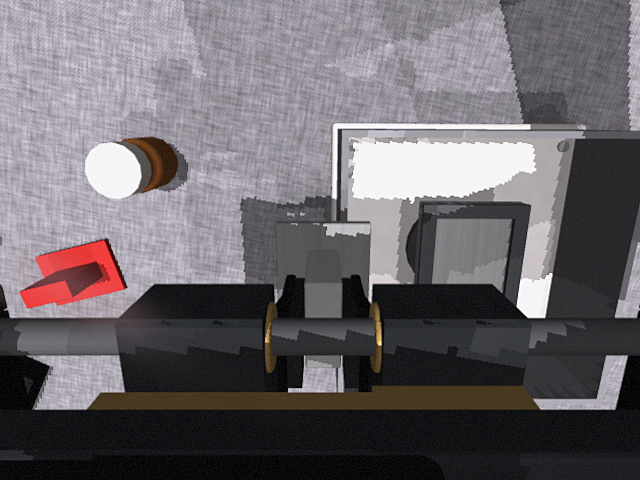

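The wrist view shows the far rim corners at about (424,203) and (530,204). I predicted (418,207) and (525,207), a difference of about 3 mm. I'll go above the nest at a safe height and compare plate and rim in the same picture.

```bash
python3 - <<'E'
from h import *
env.move_straight([.571,.2285,.145],rate=.12);env.dwell(.3)
s=env.read_state();print(s['position'],s['tool_rot'],s['clock'],s['opening'])
f=env.grab_frame('wrist')
np.save('w4.npy',{k:f[k] for k in f if k!='image'},allow_pickle=True);np.save('w4p.npy',s['position'])
cv2.imwrite('pics/w4.png',cv2.resize(f['image'][150:300,220:420],None,fx=4,fy=4,interpolation=cv2.INTER_CUBIC))
E
```

```text
[0.57109922 0.22801329 0.14515582] [-8.99967970e+01 -8.18590043e-03  1.07587371e+01] 14.9 0.1589656320834582
```

View pics/w4.png

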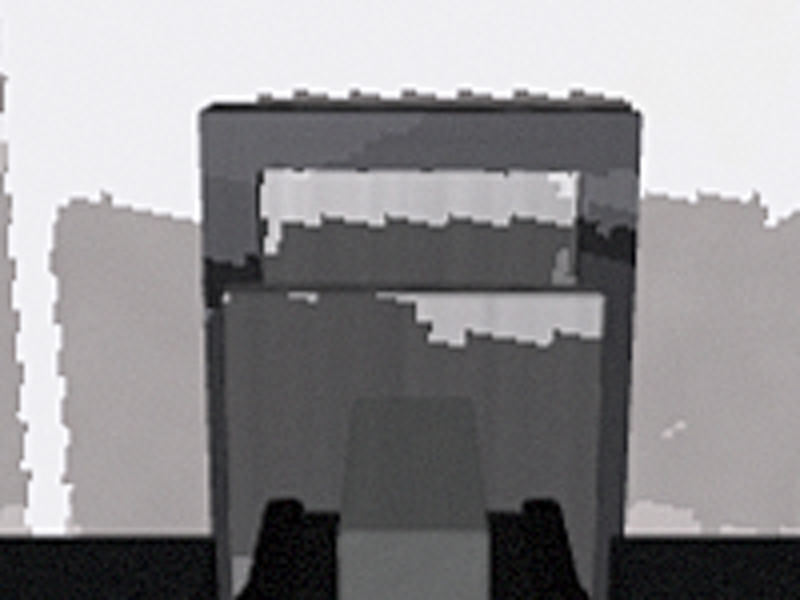

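The crop shows the rim's far corners at (202,112) and (640,112), and the plate's far edge from (225,292) to (604,292). The two edges are parallel, so the carrier is squared with the nest.

```bash
python3 - <<'E'
from h import *
f=np.load('w4.npy',allow_pickle=True).item();t=np.load('w4p.npy')
Rz=R.from_euler('z',-10.76,degrees=True).as_matrix()
for n,u,v,z in [('rimL',202,112,.062),('rimR',640,112,.062),('inL',258,170,.062),('inR',578,170,.062),('plL',225,292,.129),('plR',604,292,.129)]:
    print(n,(1e3*(Rz@(px2w(f,220+u/4-.4,150+v/4-.4,z)-t))).round(1))
E
```

```text
rimL [-42.8 -31.6 -83.2]
rimR [-42.8  35.5 -83.2]
inL [-33.8 -23.2 -83.2]
inR [-33.9  26.3 -83.2]
plL [-30.7 -20.9 -16.2]
plR [-30.8  22.7 -16.2]
```

The plate centre relative to the rim centre is 0.1 mm off in x and about 0.9 mm short in y. I'll apply that correction and descend.

```bash
python3 - <<'E'
from h import *
env.move_straight([.5708,.2292,.145],rate=.05)
print(env.move_straight([.5708,.2292,.0945],rate=.05,force_limit=6));env.dwell(.5)
s=env.read_state();print(s['position'],s['tool_rot'],s['force'],s['clock'],s['opening'],abs(s['qvel']).max())
f=env.grab_frame('wrist');g=env.grab_frame('scene')
np.save('w5.npy',{k:f[k] for k in f if k!='image'},allow_pickle=True);np.save('w5p.npy',s['position'])
a=cv2.resize(f['image'][150:300,220:420],(400,300),interpolation=cv2.INTER_CUBIC)
b=cv2.resize(g['image'][120:225,325:465],(400,300),interpolation=cv2.INTER_CUBIC)
cv2.imwrite('pics/fin.png',np.hstack([a,b]))
for t in ['jar','tray','loupe']: print(t,[(np.round(d['xyz'],4).tolist(),round(d['score'],2)) for d in env.search_frame(g,t)][:1])
E
```

```text
False
[0.57079179 0.22921168 0.09454936] [-8.99975820e+01 -3.03720200e-03  1.08023466e+01] [-0.03861436 -0.46311765 -1.28262912] 16.8583 0.1600584446954627 0.07239492173445264
jar [([0.5627, -0.0134, 0.0425], 0.62)]
tray [([0.7811, -0.1322, 0.0059], 0.87)]
loupe [([0.7742, 0.0862, 0.0363], 0.68)]
```

View pics/fin.png

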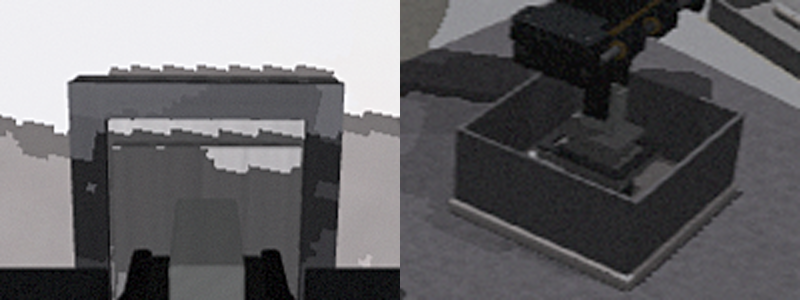

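The final view shows the plate (columns 107–302) centred in the rim (68–344) to within about 1 mm and parallel to it. The bystanders haven't moved, so I'm handing in.

```bash
python3 -c "
from workcell import env
env.close_job();print(env.read_state()['position'],env.read_state()['opening'])"
```

```text
the job is handed in; nothing more can be done
the job is handed in; nothing more can be done
```

I gripped the carrier by its tab, slid it about 105 mm out of the open end of the track and lifted it over the guard. It is now held over the nest, and I handed the job in at about 17 s with the grip closed.

**Last checks**
- **Height:** the underside is about 10 mm above the rim. This comes from the arm's position and assumes the carrier has not slipped in the grip.
- **Alignment:** in the last wrist picture the plate is within about 1 mm of the rim's centre sideways, and its edges are parallel to the rim. Along the nest's length I measured it at the higher stop, where it was within 0.1 mm.
- **Level:** the tool is vertical to within 0.01°.
- **Grip:** the finger opening held steady at 0.16, about 14 mm, which matches the tab.
- **Contact:** the descent stopped at its target without tripping the force limit, so I saw no sign of the carrier touching the station.
- **Jar, tray and loupe:** all three were found within 4 mm of their first positions, which is the network's own accuracy.

**What disagreed**
- The top camera and the wrist camera differed by about 3 mm on the nest's position. I settled it by comparing plate and rim in the same wrist picture.
- The nest's direction from the top view came out between 9.3° and 11.3°. I used 10.8°, and the parallel edges bear that out.

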